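# Switch the ball feeder to its other tray

### The arm

A 6-joint arm with a two-finger parallel gripper is mounted at the origin on the work surface. World frame = base frame: x ahead of the robot, y to its left, z up, the work surface at z = 0. Lengths are in m, angles in rad, forces in N, time in s.
With the tool pointing down it reaches from about 0.275 to 0.825 m from the base axis. Payload 5.2 kg.
Tool frame: the origin (TCP) lies midway between the tips of the shut fingers; the grasp point (between the pads) lies bot.pinch_z behind it (bot.pinch_z is the distance from the TCP to the grasp point, in m); z points along the fingers, y is the line along which they close (so a half turn about z gives the same grasp; the last joint's range is limited). The gripper opens to 93 mm and grips with 3 to 60 N. Pads are 15 mm wide; open, the fingers measure 128 mm over their backs; the gripper's body (75 mm by 188 mm) begins 65 mm behind the grasp point.
Start: joints at [-1.322, 0.259, 1.535, -0, 1.348, -0.203], TCP at [0.24, -0.495, 0.219] pointing down, gripper open.
Joint ranges: [-3.14, 3.14], [-0.91, 2.08], [0.19, 2.58], [-1.22, 4.36], [0.22, 2.71], [-3.12, 3.12]. Speed limits (rad/s): [2.57, 2.57, 3.14, 3.14, 3.14, 3.14].

### API

Orientations are given as a 3x3 rotation matrix whose columns are the frame's x, y, z axes.
In Python, from bench import bot, cams, finish_job gives the robot as it stands.
- The arm moves only by the tool apply_moves, never from a script. Its argument "commands" is a list of rows, each a list of 2 entries, a list of its own where there are three numbers: the shift along the tool's x, y, z in mm, then the turn about the tool's z in rad. A call has 1 to 12 rows; each row shifts and turns the commanded pose from where the row before left it, along the tool's axes as they then stand; what a row does not reach is not made up. A row lasts 1/12 s, in which the tool goes at most 41.7 mm and 7.16 degrees, less where a joint would pass 70% of its speed; a pose out of reach is approached as far as the arm can. A call is refused whole if a number of a shift passes 41.7 or a number of a turn 0.125, either way. A call with a gripper value outside its range is refused whole. "fingers" is the finger opening in mm, from 0 to 93, set as the call begins (left out, the last holds). The fingers move at their own pace and stop on an object; the grip force is fixed at half the most. Time passes only in rows, so rows that do not move let the fingers close. It gives the time, the measured TCP pose, the force, the opening and the grip force at its end, in the units of the state.
- bot.observe(): the state, without advancing time (a new reading comes with each control period).
- cams.capture(name): name is "scene" or "top" or "wrist"; returns the picture (400x640x3 uint8, red, green, blue); there is no depth.
- cams.calibration(name): a dict with "vfov" (degrees; the focal length in pixels is half the picture's height over the tangent of half this angle, whatever the lens; pixels are square), "cx", "cy" (the principal point, pixels), "k1" (the pictures are not rectified: a ray, as slopes to the right and down, at radius r is drawn at 1 + k1 r^2 times it, then the intrinsics apply), "extrinsics" (4x4, takes a point from camera to world coordinates); the wrist camera has in their place "mount" (4x4, takes a point from camera to tool coordinates, whose origin is the TCP and whose axes are the flange's). Camera axes: x right, y down, z forward; pixel columns grow to the right and rows downward; lengths in m; the calibration is good to about 2 mm. A picture is of the moment at which its call begins: read the wrist's pose just before it. calibration takes no time and is no camera call.
- finish_job(): hands the job in; it is judged then, once.
The state is a dict: "time": time; "q": joint angles; "dq": joint speeds; "joint_torque": joint torques, N m; "eef_pos": TCP position; "eef_rot": TCP orientation; "contact_force": force on the tool from outside, world axes, zero at the start; "ft_torque": the same for the moment, N m; "width": finger opening in m; "grasp_force": force on a finger pad.
Only numpy, scipy, OpenCV 4.12 (cv2) and the standard library are available. Lean on these libraries where they do the work, as an engineer would, in place of code of your own. Each camera call takes 0.05 s, during which the arm holds its last target. There are 200 camera calls.

### The job

Three wooden balls wait in the sloping chute of the ball feeder. With the fingertips, first rock the seesaw gate over so that it leans fully to the side opposite to the one it leans to now; then push the stop out of the chute, to whichever side you like, so that all three balls roll by themselves down the gate and come to rest in the tray on that other side. Do not grasp, lift or touch the balls, and leave the other things on the table where they are.

Things in the scene. Friction and masses are not known exactly. Their poses are not given: they have to be found in the camera images.
- station: Plywood ball feeder, fixed to the table. Origin on the table surface, right below the gate's pivot; x runs away from the robot (up the chute), y to the left, z up (yaw within about 0.3 rad of the world's). An open tray lies at its left and one at its right; the sloping chute comes down from behind to the middle of the gate. Gate and stop are mounted on it.
- tray_left (a point): Centre of the left tray's floor, 6 mm above the table, 191 mm left of the station's origin. The tray is 130 mm (x) by 148 mm (y) inside; walls reach 46 mm above the table next to the gate, 60 mm at front and back, 81 mm at the outer end.
- tray_right (a point): The same for the right tray.
- chute_lip (a point): Lower end of the chute's floor, centre, at station x = 41 mm, 124 mm above the table, right behind the gate. The chute rises at 0.21 rad away from the robot to station x = 210 mm; 38 mm wide inside, walls 40 mm high, 5 mm thick.
- gate (a joint): Angle (rad) of the seesaw gate, an open-ended wooden trough 240 mm long (along station y), 80 mm wide, on a pivot along station x, 105 mm above the table. -0.32 = left end fully down (balls run to the left tray), +0.32 = right end fully down. Top-heavy: from the middle it falls by itself to either side and rests at +-0.32. Under 1 N down on the raised pad rocks it.
- brass_knob (a point): Centre of the brass ball, 26 mm across, on the gate's near wall above the pivot; it is the weight that keeps the gate leaning, and it leans with the gate. 54 mm above the pivot axis when level, at station x = -38 mm.
- pad_left (a point): Top of the gate's left press pad: a flat wooden tongue, 36 mm wide (along y), reaching from the trough's near wall towards the robot (station x from -40 to -95 mm), 8 mm thick. The point is on its upper face at station x = -75 mm, 90 mm left of the pivot, 12 mm above the pivot axis when level; it is about 28 mm higher or lower when the gate leans. Free space below it.
- pad_right (a point): The same on the right, 90 mm right of the pivot.
- stop (a joint): Position in m of the sliding stop, a plywood board 60 mm wide, 5 mm thick across the chute at station x = 70 mm. 0 = centred, balls blocked; positive = moved to station +y (left). It slides to either side as far as +-0.060, stays where it is left (friction about 1 N), and the balls are all free to pass beyond +-0.050.
- post_top (a point): Top centre of the round wooden post standing on the stop, for pushing it: 18 mm across, 34 mm high; this point is 221 mm above the table, about 50 mm above the chute's walls there, and moves with the stop.
- ball1_center (a point): Centre of the lowest of the three waiting lacquered wooden balls, 32 mm across, about 14 g; they lie in a row in the chute behind the stop.
- ball2_center (a point): Centre of the second ball, likewise.
- ball3_center (a point): Centre of the third, uppermost ball, likewise.
- water_cup: clear glass cup, 68 mm across, 85 mm high, behind the left tray; origin under its centre
- paint_bottle: white capped paint bottle, 52 mm across, 130 mm high, behind the right tray; origin under its centre
- brush: paint brush lying in front of the left tray, 190 mm long; origin under its middle
- pan_a: small paint pan (watercolour block) 20 x 32 x 12 mm in front of the station; origin under its centre
- pan_b: a second such paint pan, near the first one
- tape_roll: roll of paper tape lying flat, 90 mm across, 24 mm high, in front of the right tray; origin under its centre
- ball1: The same ball 1; its origin turns with it as it rolls, so use the centre point instead.
- ball2: The same ball 2; its origin turns with it as it rolls, so use the centre point instead.
- ball3: The same ball 3; its origin turns with it as it rolls, so use the centre point instead.
Things that resemble listed ones, but are neither listed nor needed, are in the scene too. Leave any purple, red or turquoise look-alike of the ball2 alone.

How it is judged:
By the outcome, as a careful person would: the job done as asked, in the order asked, and still so for the second after the job is handed in, with the robot touching nothing.
It also fails if it takes over 48 s, if anything falls off the work surface, if the arm or the gripper's body presses on something with over 40 N, if the wrist force passes 120 N, or if a joint passes its speed limit or range.

## Working session

There is one attempt and no reset: what is moved stays moved. The work goes in short steps, Python scripts to look and compute and a tool call to move; the robot and the scene stay as the last step left them, time stands still between calls to the robot, and variables do not carry over. Pictures are saved under pics/ and viewed, at most 10 in all, crops included, and the job is handed in when it is done.

Besides the shell and the picture viewer there is one more tool, called after "Call:" by a JSON object that holds its "method" and its "body", one argument or row to a line. apply_moves: Moves the arm, as the interface text tells. Its arguments: {"type":"object","properties":{"commands":{"type":"array"},"fingers":{"type":"number"}},"required":["commands"]}

```bash
ls; mkdir -p pics
python3 - <<'E'
from bench import bot,cams
import cv2,numpy as np
s=bot.observe();print(s['time'],s['eef_pos'],np.round(s['eef_rot'],3).tolist(),s['width'],bot.pinch_z)
for n in ['scene','top']:
    im=cams.capture(n);cv2.imwrite(f'pics/{n}0.png',im[...,::-1])
    c=cams.calibration(n);print(n,{k:(np.round(v,4).tolist()) for k,v in c.items()})
E
```

```text
pics
0.0 [ 0.24000621 -0.49426151  0.2178505 ] [[0.9, 0.437, -0.0], [0.437, -0.9, 0.002], [0.0, -0.002, -1.0]] 0.09300654921319572 0.0188
scene {'vfov': 50.8506, 'cx': 314.5709, 'cy': 196.1946, 'k1': -0.0077, 'extrinsics': [[0.769, 0.4759, -0.4268, 1.0049], [0.6392, -0.574, 0.5117, -0.5189], [-0.0014, -0.6663, -0.7457, 0.8668], [0.0, 0.0, 0.0, 1.0]]}
top {'vfov': 57.6825, 'cx': 315.5383, 'cy': 202.285, 'k1': -0.061, 'extrinsics': [[0.0225, -0.9944, 0.1031, 0.4913], [-0.9993, -0.0194, 0.031, -0.0196], [-0.0288, -0.1038, -0.9942, 0.9636], [0.0, 0.0, 0.0, 1.0]]}
```

View pics/scene0.png

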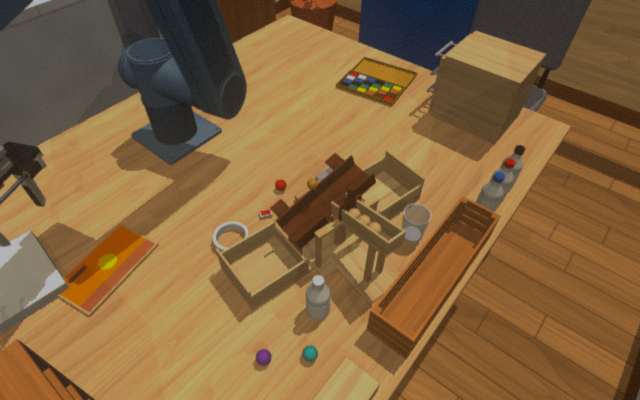

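View pics/top0.png

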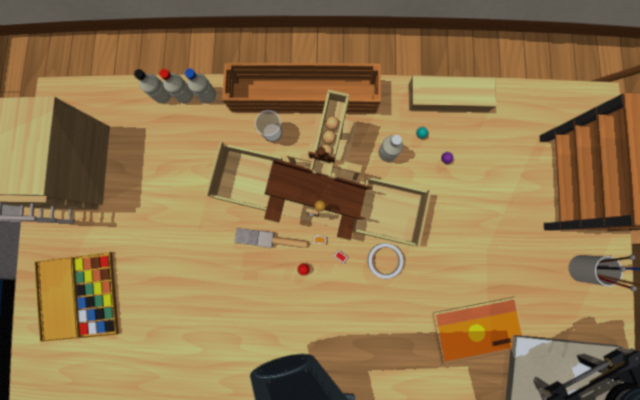

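The scene picture shows the dark gate at about (325,200) and the balls at (365,220). In the top picture the gate is at (315,190), the knob at (320,205), the pads at (274,208) and (347,226), the stop at (321,155) and the balls at (331,123) and (328,137). Next I'll crop closer.

Run:
```python
import cv2,numpy as np
a=cv2.imread('pics/top0.png')[80:260,200:440];b=cv2.imread('pics/scene0.png')[140:310,210:440]
f=lambda i,s:cv2.resize(i,None,fx=s,fy=s,interpolation=cv2.INTER_CUBIC)
cv2.imwrite('pics/topc.png',f(a,3.3));cv2.imwrite('pics/scc.png',f(b,3.4))
```

```text
(no output)
```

View pics/topc.png

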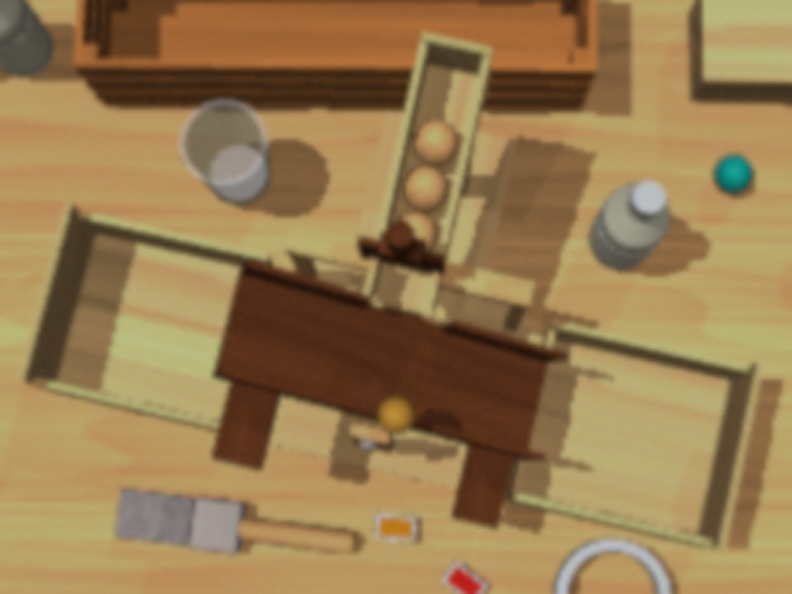

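View pics/scc.png

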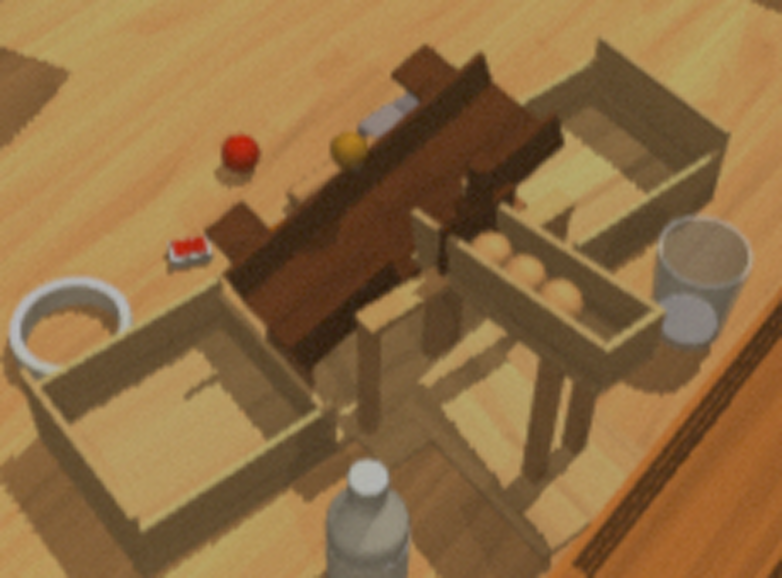

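The gate leans to the right: in the scene crop its right end dips behind the right tray's wall and its left end is raised. I'll triangulate the key points to check this.

```bash
cat > geo.py <<'E'
import cv2,numpy as np
from bench import bot,cams
def ray(n,uv):
    c=cams.calibration(n);f=200/np.tan(np.radians(c['vfov'])/2)
    d=(np.array(uv,float)-[c['cx'],c['cy']])/f
    u=d.copy()
    for _ in range(10): u=d/(1+c['k1']*(u@u))
    T=np.array(c['extrinsics']);return T[:3,3],T[:3,:3]@np.array([u[0],u[1],1])
def tri(a,b):
    (p,d),(q,e)=ray('top',a),ray('scene',b)
    t=np.linalg.lstsq(np.c_[d,-e],q-p,rcond=None)[0]
    x,y=p+t[0]*d,q+t[1]*e;return (x+y)/2,np.linalg.norm(x-y)
def plane(n,uv,z):
    p,d=ray(n,uv);return p+d*(z-p[2])/d[2]
E
python3 - <<'E'
from geo import *
P={'knob':((396,414),(350,152)),'padL_l':((214,457),(427,45)),'padL_r':((262,468),(392,75)),'padR_l':((454,515),(242,204)),'padR_r':((497,527),(207,230)),
'post':((400,231),(483,178)),'chL':((424,35),(663,312)),'chR':((490,48),(607,350)),'LTback':((72,208),(727,135)),'LTfront':((30,380),(600,40)),'RTback':((752,370),(140,530)),'RTfront':((717,543),(30,375)),'b2':((425,187),(525,268)),'b3':((435,142),(561,293))}
for k,(a,b) in P.items():
    x,e=tri((200+a[0]/3.3,80+a[1]/3.3),(210+b[0]/3.4,140+b[1]/3.4));P[k]=x
    print(k,np.round(x*1000),round(e*1000,1))
C=(P['LTback']+P['LTfront']+P['RTback']+P['RTfront'])/4
v=P['LTback']+P['LTfront']-P['RTback']-P['RTfront'];yaw=np.arctan2(-v[0],v[1]);print(C,np.linalg.norm(v)/2,yaw)
E
```

```text
knob [569.  -4. 152.] 2.0
padL_l [538. 121. 145.] 3.5
padL_r [532.  89. 134.] 2.6
padR_l [502. -46.  87.] 1.9
padR_r [495. -78.  80.] 3.8
post [682.  -6. 206.] 1.2
chL [820. -18. 197.] 1.8
chR [810. -62. 198.] 0.9
LTback [733. 252.  72.] 4.5
LTfront [598. 277.  75.] 6.0
RTback [ 618. -271.   58.] 5.2
RTfront [ 486. -240.   72.] 3.6
b2 [725. -20. 164.] 3.5
b3 [756. -26. 170.] 4.1
[0.60883774 0.00441872 0.06932137] 0.5322248645487191 -0.21434684579716673
```

Triangulation confirms a right lean: the left pad is at z≈0.14, the right pad at z≈0.085, and the knob is shifted right. The station origin is about (0.609, 0.004) with yaw about -0.214. The gate must go left.

Look-alikes, in top-picture pixels:
- **Balls:** the wooden balls are in the chute at (331,123), (328,137) and about (325,150). The others are red (303,269), turquoise (422,132) and purple (447,158), and I'll leave those alone.
- **Pads:** left (274,208), raised, and right (347,226), lowered. I choose the left one.
- **Stop post:** (321,150), the dark knob above the stop board. The brass knob is at (320,205), so the two are not confused. The close crop confirms this.

Call:
{"method": "apply_moves", "body": {
  "commands": [
    [[0,0,0],0.111],
    [[0,0,0],0.111],
    [[0,0,0],0.111],
    [[0,0,0],0.111],
    [[0,0,0],0.111],
    [[0,0,0],0.111],
    [[0,-20,0],0],
    [[10,-40,0],0],
    [[10,-40,0],0],
    [[10,-40,0],0],
    [[10,-40,0],0],
    [[10,-40,0],0]
  ],
  "fingers": 0
}}

```text
time: 1.1
eef_pos: [0.3359, -0.2885, 0.2183]
eef_rot: [[0.977, -0.213, -0.0], [-0.213, -0.977, 0.001], [-0.0, -0.001, -1.0]]
contact_force: [0.5, 0.1, 0.4]
width: 0.0175
grasp_force: 0.0
```

Call:
{"method": "apply_moves", "body": {
  "commands": [
    [[10,-40,0],0],
    [[10,-40,0],0],
    [[10,-40,0],0],
    [[10,-40,0],0],
    [[10,-40,0],0],
    [[10,-40,0],0],
    [[10,-40,0],0],
    [[10,-40,0],0],
    [[10,-40,0],0],
    [[10,-20,0],0],
    [[0,0,0],0]
  ]
}}

```text
time: 2.02
eef_pos: [0.5158, 0.0634, 0.2181]
eef_rot: [[0.978, -0.208, 0.0], [-0.208, -0.978, 0.001], [0.0, -0.001, -1.0]]
contact_force: [-0.0, 0.2, 0.7]
width: 0.0007
grasp_force: 0.0
```

Call:
{"method": "apply_moves", "body": {
  "commands": [
    [[12,-23,0],0],
    [[12,-24,0],0],
    [[0,0,0],0],
    [[0,0,0],0]
  ]
}}

```text
time: 2.35
eef_pos: [0.5474, 0.1004, 0.2179]
eef_rot: [[0.977, -0.211, -0.002], [-0.211, -0.977, -0.0], [-0.001, 0.001, -1.0]]
contact_force: [0.2, 0.3, -1.2]
width: 0.0006
grasp_force: 0.0
```

Run:
```python
from geo import *
print(bot.observe()['eef_pos'])
f=lambda i,s:cv2.resize(i,None,fx=s,fy=s,interpolation=cv2.INTER_CUBIC)
a=f(cams.capture('top')[90:260,200:400],2.0);b=f(cams.capture('scene')[120:290,210:410],2.0)
cv2.imwrite('pics/over.png',np.hstack([a,b])[...,::-1])
```

```text
[0.54742615 0.10035666 0.21792776]
```

View pics/over.png

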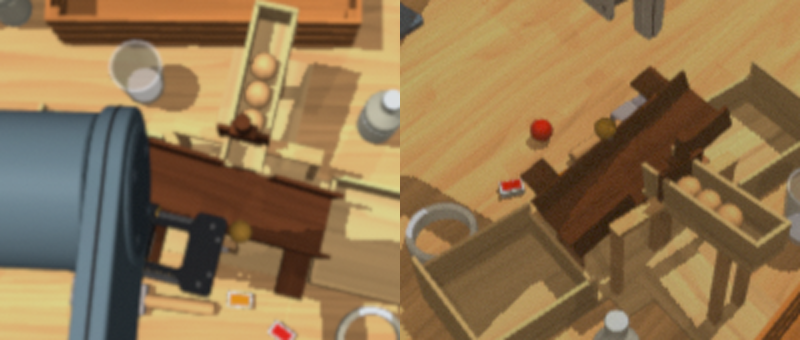

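The fingertips (648,35 in the scene half) hang over the raised left pad (650,82), so I'll press down.

Call:
{"method": "apply_moves", "body": {
  "commands": [
    [[0,-2,20],0],
    [[0,0,20],0],
    [[0,0,15],0],
    [[0,0,8],0],
    [[0,0,6],0],
    [[0,0,6],0],
    [[0,0,6],0],
    [[0,0,6],0],
    [[0,0,6],0],
    [[0,0,6],0],
    [[0,0,6],0],
    [[0,0,6],0]
  ]
}}

```text
time: 3.45
eef_pos: [0.5481, 0.1024, 0.1071]
eef_rot: [[0.977, -0.212, -0.0], [-0.212, -0.977, -0.0], [-0.0, 0.0, -1.0]]
contact_force: [0.5, -0.5, -1.4]
width: 0.0008
grasp_force: 0.0
```

Call:
{"method": "apply_moves", "body": {
  "commands": [
    [[0,0,4],0],
    [[0,0,3],0],
    [[0,0,0],0],
    [[0,0,0],0],
    [[0,0,0],0],
    [[0,0,0],0]
  ]
}}

```text
time: 3.95
eef_pos: [0.5484, 0.1024, 0.101]
eef_rot: [[0.977, -0.213, 0.001], [-0.213, -0.977, -0.0], [0.001, -0.0, -1.0]]
contact_force: [0.2, 0.2, -0.1]
width: 0.0004
grasp_force: 0.0
```

Run:
```python
from geo import *
print(bot.observe()['eef_pos'])
f=lambda i,s:cv2.resize(i,None,fx=s,fy=s,interpolation=cv2.INTER_CUBIC)
a=f(cams.capture('top')[90:260,200:400],2.0);b=f(cams.capture('scene')[120:290,210:410],2.0)
cv2.imwrite('pics/press.png',np.hstack([a,b])[...,::-1])
```

```text
[0.5484113  0.10241222 0.10101634]
```

View pics/press.png

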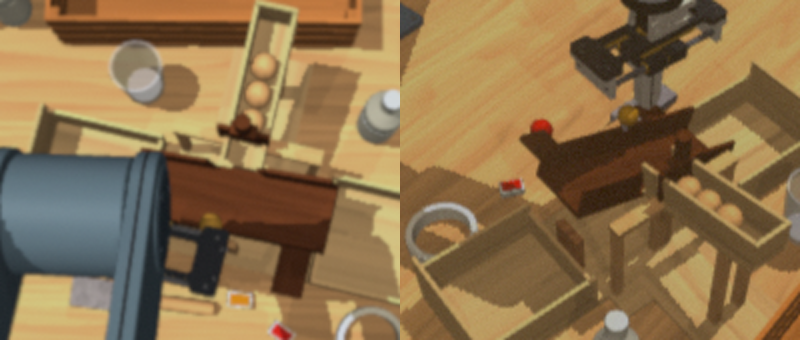

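The gate has rocked over: the right pad is now high (535,135) and the knob has shifted left. I'll lift and go to the left of the post.

Call:
{"method": "apply_moves", "body": {
  "commands": [
    [[0,0,-15],0],
    [[0,0,-30],0],
    [[0,0,-35],0],
    [[0,0,-35],0],
    [[0,0,-35],0],
    [[15,0,0],0],
    [[30,5,0],0],
    [[30,10,0],0],
    [[30,10,0],0],
    [[30,8,0],0],
    [[15,5,0],0],
    [[0,0,0],0]
  ]
}}

```text
time: 5.05
eef_pos: [0.6889, 0.0309, 0.2493]
eef_rot: [[0.977, -0.215, -0.0], [-0.215, -0.977, -0.001], [0.0, 0.001, -1.0]]
contact_force: [-1.0, -0.5, -0.6]
width: 0.0005
grasp_force: 0.0
```

Call:
{"method": "apply_moves", "body": {
  "commands": [
    [[0,0,0],0],
    [[0,0,0],0]
  ]
}}

```text
time: 5.22
eef_pos: [0.6858, 0.0339, 0.2505]
eef_rot: [[0.977, -0.212, -0.001], [-0.212, -0.977, 0.0], [-0.001, -0.0, -1.0]]
contact_force: [-0.4, -0.6, -0.1]
width: 0.0004
grasp_force: 0.0
```

Run:
```python
from geo import *
print(bot.observe()['eef_pos'])
f=lambda i,s:cv2.resize(i,None,fx=s,fy=s,interpolation=cv2.INTER_CUBIC)
a=f(cams.capture('top')[90:260,200:400],2.0);b=f(cams.capture('scene')[120:290,260:460],2.0)
cv2.imwrite('pics/post.png',np.hstack([a,b])[...,::-1])
```

```text
[0.68584023 0.0338801  0.25053391]
```

View pics/post.png

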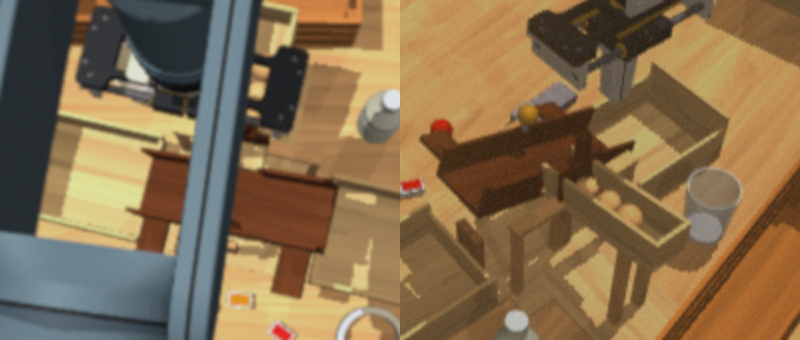

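The gate is holding on the left. The fingers (620,80) are left of the post (582,150), so I'll descend and push right.

Call:
{"method": "apply_moves", "body": {
  "commands": [
    [[0,0,15],0],
    [[0,0,15],0],
    [[0,0,15],0],
    [[0,0,0],0],
    [[1,5,0],0],
    [[0,6,0],0],
    [[0,6,0],0],
    [[0,6,0],0],
    [[0,6,0],0],
    [[0,6,0],0],
    [[0,6,0],0],
    [[0,6,0],0]
  ]
}}

```text
time: 6.32
eef_pos: [0.6776, -0.0135, 0.206]
eef_rot: [[0.977, -0.213, 0.001], [-0.213, -0.977, 0.0], [0.001, -0.0, -1.0]]
contact_force: [-0.5, 0.7, 1.6]
width: 0.0006
grasp_force: 0.6
```

Call:
{"method": "apply_moves", "body": {
  "commands": [
    [[0,6,0],0],
    [[0,6,0],0],
    [[0,6,0],0],
    [[0,4,0],0],
    [[0,4,0],0],
    [[0,2,0],0],
    [[0,0,0],0],
    [[0,0,0],0]
  ]
}}

```text
time: 6.98
eef_pos: [0.6714, -0.0404, 0.2055]
eef_rot: [[0.977, -0.213, -0.001], [-0.213, -0.977, -0.0], [-0.001, 0.0, -1.0]]
contact_force: [-0.4, -0.6, -1.0]
width: 0.0003
grasp_force: 0.0
```

Run:
```python
from geo import *
s=bot.observe();p=s['eef_pos']-[.609,.004,0];print(s['eef_pos'],p[0]*.977-p[1]*.213,p[0]*.213+p[1]*.977,s['contact_force'])
f=lambda i,s:cv2.resize(i,None,fx=s,fy=s,interpolation=cv2.INTER_CUBIC)
a=f(cams.capture('top')[90:260,200:400],2.0);b=f(cams.capture('scene')[120:290,260:460],2.0)
cv2.imwrite('pics/push.png',np.hstack([a,b])[...,::-1])
```

```text
[ 0.67143965 -0.04036547  0.20545292] 0.07045337906583635 -0.030045419287692762 [-0.3670281  -0.59347437 -0.98514453]
```

View pics/push.png

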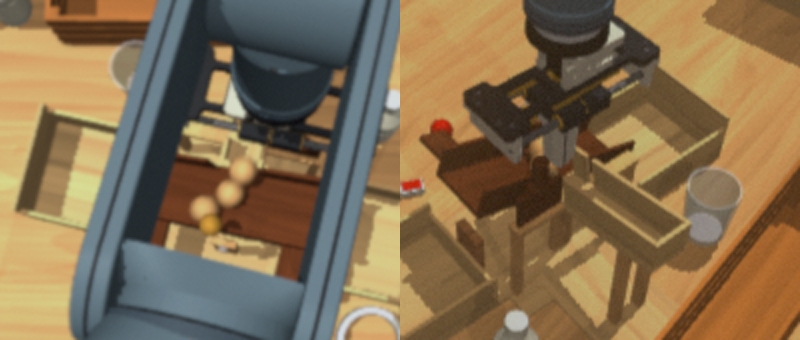

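All three balls are out of the chute and on the gate, heading left. I'll back off and lift clear.

Call:
{"method": "apply_moves", "body": {
  "commands": [
    [[0,-5,0],0],
    [[0,-5,0],0],
    [[0,0,-15],0],
    [[0,0,-30],0],
    [[0,0,-30],0],
    [[0,0,-30],0],
    [[0,0,0],0],
    [[0,0,0],0],
    [[0,0,0],0],
    [[0,0,0],0],
    [[0,0,0],0],
    [[0,0,0],0]
  ]
}}

```text
time: 8.08
eef_pos: [0.6733, -0.0302, 0.3091]
eef_rot: [[0.977, -0.213, -0.003], [-0.213, -0.977, 0.001], [-0.003, -0.0, -1.0]]
contact_force: [-0.7, 0.2, 0.6]
width: 0.0004
grasp_force: 0.0
```

Call:
{"method": "apply_moves", "body": {
  "commands": [
    [[0,0,0],0],
    [[0,0,0],0],
    [[0,0,0],0],
    [[0,0,0],0],
    [[0,0,0],0],
    [[0,0,0],0],
    [[0,0,0],0],
    [[0,0,0],0],
    [[0,0,0],0],
    [[0,0,0],0],
    [[0,0,0],0],
    [[0,0,0],0]
  ]
}}

```text
time: 9.08
eef_pos: [0.6738, -0.0304, 0.3107]
eef_rot: [[0.977, -0.213, 0.0], [-0.213, -0.977, -0.0], [0.0, 0.0, -1.0]]
contact_force: [0.4, 0.2, -0.2]
width: 0.0002
grasp_force: 0.0
```

Call:
{"method": "apply_moves", "body": {
  "commands": [
    [[0,0,0],0],
    [[0,0,0],0],
    [[0,0,0],0],
    [[0,0,0],0],
    [[0,0,0],0],
    [[0,0,0],0],
    [[0,0,0],0],
    [[0,0,0],0],
    [[0,0,0],0],
    [[0,0,0],0],
    [[0,0,0],0],
    [[0,0,0],0]
  ]
}}

```text
time: 10.08
eef_pos: [0.6738, -0.0304, 0.3107]
eef_rot: [[0.977, -0.213, 0.0], [-0.213, -0.977, 0.0], [0.0, -0.0, -1.0]]
contact_force: [-0.3, 0.3, -0.2]
width: 0.0002
grasp_force: 0.0
```

Run:
```python
from geo import *
f=lambda i,s:cv2.resize(i,None,fx=s,fy=s,interpolation=cv2.INTER_CUBIC)
g=lambda:np.hstack([f(cams.capture('top')[90:260,200:400],2.0),f(cams.capture('scene')[110:280,230:430],2.0)])
a=g();b=g();print(np.abs(a.astype(int)-b).mean())
cv2.imwrite('pics/end.png',a[...,::-1])
```

```text
1.2283946078431374
```

View pics/end.png

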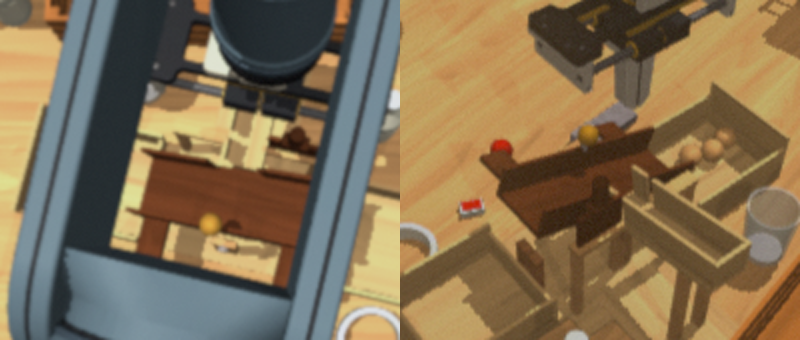

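All three balls are in the left tray (690,152), (712,149) and (725,136), the gate leans left and the chute is empty. I'll wait two seconds for everything to settle, then hand in.

Call:
{"method": "apply_moves", "body": {
  "commands": [
    [[0,0,0],0],
    [[0,0,0],0],
    [[0,0,0],0],
    [[0,0,0],0],
    [[0,0,0],0],
    [[0,0,0],0],
    [[0,0,0],0],
    [[0,0,0],0],
    [[0,0,0],0],
    [[0,0,0],0],
    [[0,0,0],0],
    [[0,0,0],0]
  ]
}}

```text
time: 11.28
eef_pos: [0.6738, -0.0304, 0.3107]
eef_rot: [[0.977, -0.213, -0.0], [-0.213, -0.977, 0.0], [-0.0, -0.0, -1.0]]
contact_force: [0.0, -0.2, -1.0]
width: 0.0006
grasp_force: 0.0
```

Call:
{"method": "apply_moves", "body": {
  "commands": [
    [[0,0,0],0],
    [[0,0,0],0],
    [[0,0,0],0],
    [[0,0,0],0],
    [[0,0,0],0],
    [[0,0,0],0],
    [[0,0,0],0],
    [[0,0,0],0],
    [[0,0,0],0],
    [[0,0,0],0],
    [[0,0,0],0],
    [[0,0,0],0]
  ]
}}

```text
time: 12.28
eef_pos: [0.6738, -0.0304, 0.3107]
eef_rot: [[0.977, -0.213, -0.0], [-0.213, -0.977, 0.0], [-0.0, -0.0, -1.0]]
contact_force: [0.2, -0.7, -0.6]
width: 0.0004
grasp_force: 0.0
```

```bash
python3 -c "
from geo import *
a=cv2.cvtColor(cams.capture('scene'),cv2.COLOR_RGB2GRAY).astype(int)[155:200,365:405]
b=cv2.cvtColor(cams.capture('scene'),cv2.COLOR_RGB2GRAY).astype(int)[155:200,365:405]
print(abs(a-b).max())
from bench import finish_job;print(finish_job())"
```

```text
9
the job is handed in; nothing more can be done
None
```

I rocked the gate from its right lean to its left, then pushed the stop out to the right; all three balls rolled into the left tray, and I handed the job in at about 12 s with the arm clear.

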